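Fetch a mounted name-plate from under a sprung dust flap and fix it for engraving

ROBOT

A 6-joint arm with a two-finger parallel gripper is mounted at the origin on a cart in front of the work surface, level with it; the furniture and walls round the work are solid. World frame = base frame: x ahead of the robot, y to its left, z up, the work surface at z = 0. Lengths are in m, angles in rad, forces in N, time in s.
With the tool pointing down it reaches from about 0.35 to 0.775 m from the base axis. Payload 7.3 kg.
Tool frame: the origin (TCP) lies at the centre of the arm's flange, where the gripper is bolted on; the fingertips stand 178 mm ahead of it and the grasp point (between the pads) lies 159 mm ahead of it (tip_extent is the distance from the TCP to the fingertips, in m); z points along the fingers, y is the line along which they close (so a half turn about z gives the same grasp; the last joint's range is limited). The gripper opens to 92 mm and grips with 3 to 60 N. Pads are 19 mm wide; open, the fingers measure 130 mm over their backs; the gripper's body (75 mm by 190 mm) begins 47 mm behind the grasp point.
Start: joints at [1.016, 0.342, 1.524, -0, 1.275, -0.146], TCP at [0.209, 0.482, 0.405] pointing down, gripper open.
Joint ranges: [-2.53, 2.53], [-0.77, 2.02], [0.04, 2.7], [-1, 4.14], [0.28, 2.66], [-3.11, 3.11]. Speed limits (rad/s): [2.57, 2.57, 3.14, 3.14, 3.14, 3.14].

INTERFACE

Orientations are given as [roll, pitch, yaw] about the fixed x, y, z axes, in that order (R = Rz(yaw) Ry(pitch) Rx(roll)).
In Python, from cell import * gives the robot as it stands.
- The arm moves only by the tool arm_command, never from a script. Its arguments are lists of equal length, an entry for each row: "xyz": the shift along the world's x, y, z in mm, a list of three; "spin": the turn about the world's z in degrees. In form: {"xyz": [[tx, ty, tz], ...], "spin": [spin, ...]}. A call has 1 to 20 rows; each row shifts and turns the commanded pose from where the row before left it; what a row does not reach is not made up. A row lasts 1/10 s, in which the tool goes at most 50 mm and 8.59 degrees, less where a joint would pass 70% of its speed; a pose out of reach is approached as far as the arm can. A call with a gripper value outside its range is refused whole. "jaw" is the opening, from -1 (shut) to 1 (fully open), set as the call begins (left out, the last holds). The fingers move at their own pace and stop on an object; "squeeze" is the grip in N (left out, the last holds). Time passes only in rows, so rows that do not move let the fingers close. It gives the time, the measured TCP pose, the force, the opening and the grip force at its end, in the units of the state.
- observe(): the state, without advancing time (a new reading comes with each control period).
- read_camera(name): name is "scene" or "top" or "wrist"; returns a dict with "img" (384x512x3 uint8, red, green, blue), "depth" (384x512 float32, m along the optical axis (not along the pixel's ray), 0 where there is no reading), "fx", "fy", "cx", "cy" (pixels), "dist_coeffs" ([k1, k2, p1, p2, k3] as OpenCV has them; the pictures are not rectified), "world_from_camera" (4x4, takes a point from camera to world coordinates). Camera axes: x right, y up, looking along -z (the intrinsics and any distortion apply to the point x, -y, -z); pixel columns grow to the right and rows downward; lengths in m; the calibration is good to about 2 mm. A picture is of the moment at which its call begins.
- hand_in(): hands the job in; it is judged then, once.
The state is a dict: "time": time; "qpos": joint angles; "qvel": joint speeds; "joint_efforts": joint torques, N m; "tool_pos": TCP position; "tool_rot": TCP orientation; "contact_force": force on the tool from outside, world axes, zero at the start; "torque": the same for the moment, N m; "opening": finger opening in m; "grip_force": force on a finger pad.
Only numpy, scipy, OpenCV 4.12 (cv2) and the standard library are available. Lean on these libraries where they do the work, as an engineer would, in place of code of your own. Each camera call takes 0.05 s, during which the arm holds its last target. There are 200 camera calls.

TASK

The brass name-plate on its wooden block lies in the wooden dust chest, under a clear flap that springs shut by itself: raise the flap by its lip, keep it up with your hand or wrist while you reach in beneath it, take the block out, and let the flap close again. Lay the block plate upward between the two low rails of the steel engraving fixture, its end back against the stop, and swing the keeper arm squarely across over it (if the arm is in the way to begin with, swing it aside first). Leave the small jar, the tub and the wax lump as they stand.

Things in the scene. Friction and masses are not known exactly. Their poses are not given: they have to be found in the camera images.
- chest: Fixed wooden dust chest, open at the top but for its flap. Outside 126 (x) x 192 (y) x 56 mm high, walls 6 mm, floor 14 mm thick (inner floor 14 mm above the bench, wall tops 56 mm). Origin: centre of its underside; x points from the lip side (the side towards the robot) to the hinge side, z up.
- flap (a joint): Flap hinge angle in rad: 0 = shut (flap level), grows as the lip rises, up to 1.75 (leaning just past upright). A spring and its own weight always push it shut: about 1.5 N at the lip when shut, 3 N when upright; let go, it falls shut within about a second.
- flap_hinge (a point): Middle of the flap's hinge line, along the chest's y, on the far rim of the chest, 63 mm from the chest's centre and 60 mm above the bench.
- flap_lip (a point): Middle of the front edge of the flap's lip: 147 mm from the hinge line, 78 mm above the bench when shut. The flap is a clear panel 4 mm thick, 192 mm wide, level when shut; 126 mm from the hinge line, where it passes the chest's front wall, a 6 mm wooden lip starts, slanting up and out at 40 degrees for 28 mm, so fingertips fit under it from the front. Axes turn with the flap: x from lip to hinge.
- plate_block: The part: a pale hardwood block 70 long (x) x 36 wide (y) x 34 mm high with a brass plate blank 62 x 30 x 4 mm cemented on top (38 mm in all), 0.13 to 0.25 kg. Origin: centre of its underside, z up. It lies on the chest's inner floor with its length roughly along the chest's x.
- fixture: Fixed steel engraving fixture. Its base plate is 116 (x) x 84 (y) x 12 mm with a lug to its +y side that carries the keeper's post; origin at the bench, directly under point nest; x points towards the back stop, z up. Its two rails are 6 mm high, 66 mm long, 42 mm apart (3 mm play on each side of the block).
- nest (a point): Where the middle of the block's underside belongs: on the base plate, 12 mm above the bench, when the block's end touches the back stop. x along the rails. The stop's face is 35 mm beyond this point in x and rises 22 mm above the base plate. Open at the near end and above. Either end of the block may face the stop.
- keeper (a joint): Angle of the keeper arm about its upright post, rad: 0 = squarely across the nest, over the block (at its end stop); grows as the arm swings first towards the near, open end of the nest (pointing to the fixture's -x at 1.57) and then away to the side, up to 2.3. May start anywhere in between. It stays where it is left (friction 0.12 N m).
- keeper_pivot (a point): On the keeper post's axis at the underside of the arm, 53 mm above the bench, at x = +20, y = +80 mm in the fixture's frame. The arm is 16 mm wide and 10 mm thick and clears the top of a seated block by 3 mm; it reaches 92 mm from the axis.
- keeper_pin (a point): Middle of the black upright handle pin on the arm, 16 mm across, 36 mm tall (63 to 99 mm above the bench; this point is at 81 mm), 80 mm from the post's axis: over the middle of the rails when the arm is across.
- phial: Bystander: small round blue-capped jar 33 mm across, 42 mm tall, standing loose on the bench. Origin: centre of its underside.
- tub: Bystander: cream round plastic tub 68 mm across, 39 mm tall, standing loose on the bench. Origin: centre of its underside.
- wax_puck: Bystander: round lump of beeswax 43 mm across, 13 mm high, standing loose on the bench. Origin: centre of its underside.

How it is judged:
By the outcome, as a careful person would: the job done as asked, in the order asked, and still so for the second after the job is handed in, with the robot touching nothing.
It also fails if it takes over 72 s, if anything falls off the work surface, if the arm or the gripper's body presses on something with over 40 N, if the wrist force passes 120 N, or if a joint passes its speed limit or range.

## Working session

There is one attempt and no reset: what is moved stays moved. The work goes in short steps, Python scripts to look and compute and a tool call to move; the robot and the scene stay as the last step left them, time stands still between calls to the robot, and variables do not carry over. Pictures are saved under pics/ and viewed, at most 10 in all, crops included, and the job is handed in when it is done.

Besides the shell and the picture viewer there is one more tool, called after "Call:" by a JSON object that holds its "method" and its "body". arm_command: Moves the arm, as the interface text tells. Its arguments: {"type":"object","properties":{"xyz":{"type":"array","items":{"type":"array","items":{"type":"number"}}},"spin":{"type":"array","items":{"type":"number"}},"jaw":{"type":"number"},"squeeze":{"type":"number"}},"required":["xyz","spin"]}

```bash
ls; mkdir -p pics; cat > h.py <<'E'
from cell import *
import numpy as np, cv2
def cam(n,save=None):
    c=read_camera(n)
    if save: cv2.imwrite('pics/'+save,cv2.cvtColor(c['img'],cv2.COLOR_RGB2BGR))
    np.savez('last_%s.npz'%n,**{k:np.array(v) for k,v in c.items()})
    return c
def load(n): return dict(np.load('last_%s.npz'%n))
def ray(c,u,v):
    K=np.array([[c['fx'],0,c['cx']],[0,c['fy'],c['cy']],[0,0,1]],float)
    p=cv2.undistortPoints(np.array([[[u,v]]],float),K,np.array(c['dist_coeffs'],float))[0,0]
    T=np.array(c['world_from_camera']); return T[:3,3],T[:3,:3]@np.array([p[0],-p[1],-1.])
def atz(c,u,v,z):
    o,d=ray(c,u,v); return o+d*(z-o[2])/d[2]
def atd(c,u,v,r=1):
    o,d=ray(c,u,v); w=c['depth'][int(v)-r:int(v)+r+1,int(u)-r:int(u)+r+1]; w=w[w>0]
    return o+d*np.median(w) if len(w) else None
E
python3 - <<'E'
from h import *
c=cam('top','top0.png'); s=cam('scene','scene0.png')
print(observe())
for k in (c,s): print(k['fx'],k['dist_coeffs'],np.round(k['world_from_camera'],3).tolist())
E
```

```text
pics
{'time': 0.1, 'qpos': array([ 1.01597567e+00,  3.42671599e-01,  1.52490532e+00, -3.34924654e-06,
        1.27541633e+00, -1.45992819e-01]), 'qvel': array([ 3.36779089e-05, -1.95655520e-03, -1.81125911e-03,  9.97214723e-04,
       -1.33763525e-03, -9.73118007e-04]), 'joint_efforts': array([ 1.64478413e-03, -4.31998336e+01, -2.44696122e+01,  7.18207425e-02,
        5.24150231e-02,  7.79086832e-06]), 'tool_pos': array([0.20862101, 0.48164531, 0.40411031]), 'tool_rot': array([-3.14020649e+00, -2.00582980e-04,  2.73276566e+00]), 'contact_force': array([-0.34667412,  0.2493222 , -0.73553398]), 'torque': array([ 0.01281078, -0.00924695, -0.02225909]), 'grip_force': 0.0, 'opening': 0.09201444938268032}
465.5752051264693 [-0.05076739  0.          0.          0.          0.        ] [[0.007, 0.98, -0.198, 0.408], [-1.0, 0.009, 0.006, 0.08], [0.008, 0.198, 0.98, 0.981], [0.0, 0.0, 0.0, 1.0]]
414.06573109205107 [-0.07596451  0.          0.          0.          0.        ] [[0.781, 0.432, -0.45, 0.209], [-0.624, 0.546, -0.559, -0.427], [0.004, 0.718, 0.696, 0.657], [0.0, 0.0, 0.0, 1.0]]
```

View pics/top0.png

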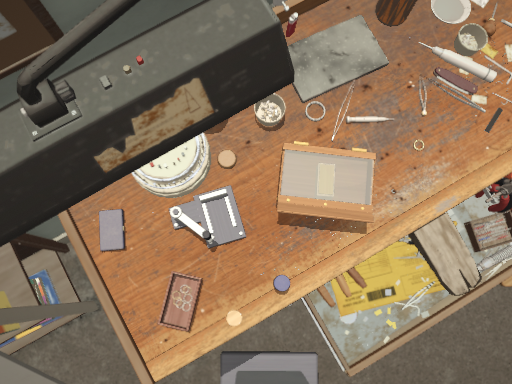

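View pics/scene0.png

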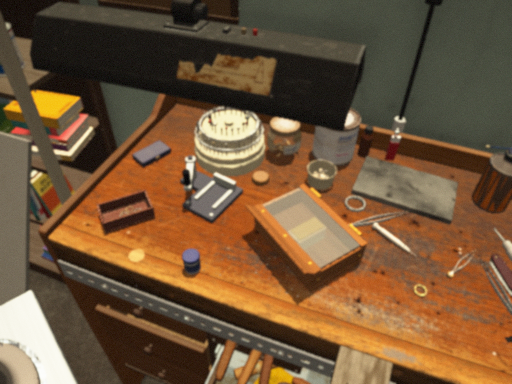

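```bash
python3 - <<'E'
from h import *
c=load('top')
im=cv2.cvtColor(c['img'],cv2.COLOR_RGB2BGR)
a=im[175:255,160:260];b=im[130:240,265:390]
cv2.imwrite('pics/crop0.png',np.hstack([cv2.resize(a,(500,400),interpolation=cv2.INTER_CUBIC),]))
cv2.imwrite('pics/crop1.png',cv2.resize(b,(750,660-60*1),interpolation=cv2.INTER_CUBIC) if 0 else cv2.resize(b,(625,550),interpolation=cv2.INTER_CUBIC))
for n,u,v in [('lamp',200,90),('lamp2',280,60),('lampfront',100,170),('phial',282,284),('disc',234,318),('disc2',227,158),('box',110,230),('tray',181,302),('bench',260,260),('cake',175,160),('bench2',330,250),('lip',330,212),('flap',325,180),('bowl',270,110),('cartbottom',270,365),('lampedge',40,220)]:
    print(n,np.round(atd(c,u,v),3))
s=load('scene')
for n,u,v in [('lamp',200,110),('lamp',330,110),('lampR',340,120),('flap',300,220),('pin',186,178)]: print('s',n,np.round(atd(s,u,v),3))
E
```

```text
lamp [0.733 0.164 0.25 ]
lamp2 [0.8   0.027 0.229]
lampfront [0.602 0.334 0.214]
phial [0.415 0.012 0.04 ]
disc [ 0.346  0.108 -0.   ]
disc2 [0.682 0.128 0.013]
box [0.523 0.369 0.016]
tray [0.377 0.217 0.001]
bench [ 0.465  0.055 -0.001]
cake [0.655 0.227 0.091]
bench2 [ 0.487 -0.092 -0.001]
lip [ 0.556 -0.081  0.071]
flap [ 0.623 -0.075  0.062]
bowl [0.792 0.035 0.012]
cartbottom [ 0.128 -0.003 -0.803]
lampedge [0.52  0.445 0.179]
s lamp [ 0.739  0.47  -0.001]
s lamp [0.777 0.028 0.206]
s lampR [0.786 0.006 0.19 ]
s flap [ 0.624 -0.064  0.063]
s pin [0.504 0.154 0.086]
```

View pics/crop0.png

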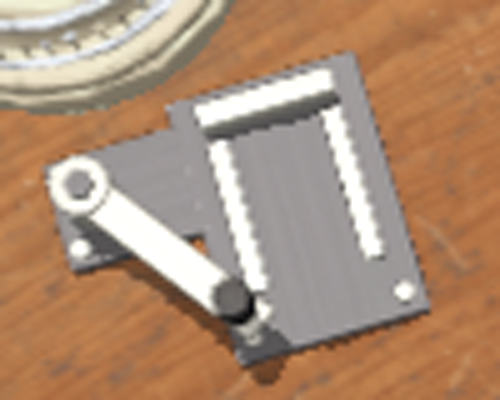

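View pics/crop1.png

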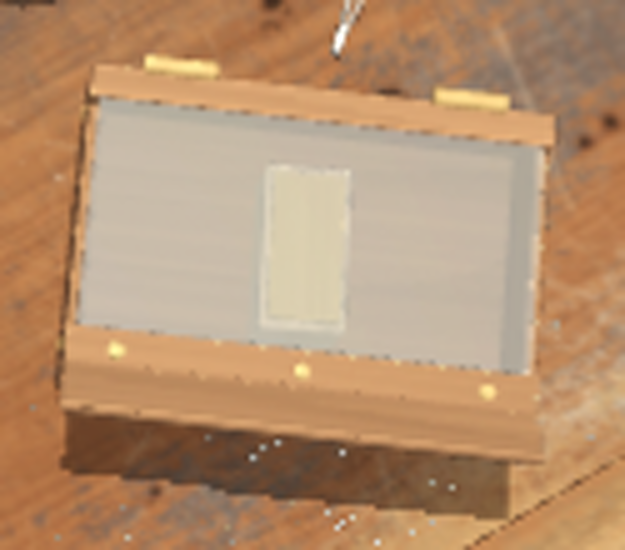

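```bash
python3 - <<'E'
from h import *
c=load('top')
A=lambda u,v,z:atz(c,160+(u+.5)/5-.5,175+(v+.5)/5-.5,z)[:2]
B=lambda u,v,z:atz(c,265+(u+.5)/5-.5,130+(v+.5)/5-.5,z)[:2]
P=lambda n,p:print(n,np.round(np.array(p)*1000,1))
sl,sr=A(203,130,.034),A(335,95,.034); P('stop L,R',[sl,sr]); print(np.hypot(*(sl-sr)))
l1,l2,r1,r2=A(232,142,.018),A(268,288,.018),A(322,115,.018),A(362,258,.018); P('rails',[l1,l2,r1,r2])
c1,c2,c3=A(352,52,.012),A(430,310,.012),A(243,365,.012); P('plate',[c1,c2,c3]); print(np.hypot(*(c1-c2)),np.hypot(*(c2-c3)))
pv=A(80,185,.066); pin=A(235,300,.099); P('post,pin',[pv,pin]); print(np.hypot(*(pv-pin)))
xa=c1-c2; print('yaw plate x',np.degrees(np.arctan2(xa[1],xa[0])))
for d in (l1-l2,r1-r2): print(np.degrees(np.arctan2(d[1],d[0])))
d=sl-sr; print('stop y-90',np.degrees(np.arctan2(d[1],d[0]))-90)
print('post->pin',np.degrees(np.arctan2(*(pin-pv)[::-1])))
# chest
P('lip edge L,R',[B(62,405,.078),B(545,460,.078)]); P('hinge',[B(95,68,.062),B(553,118,.062)])
f=[B(272,165,.052),B(350,172,.052),B(344,330,.052),B(260,325,.052)]; P('brass',f); P('brass ctr',np.mean(f,0))
for a,b in((3,0),(2,1)):
  d=f[a if 0 else b]-f[a]; print('brass yaw',np.degrees(np.arctan2(d[1],d[0])),np.hypot(*d))
# depth fit fixture: wood box front bottom
from itertools import product
# lamp points near
pts=[(u,v,atd(c,u,v)) for u in range(20,300,14) for v in range(20,240,14)]
L=np.array([p[2] for p in pts if p[2] is not None and p[2][2]>.14]); i=np.argsort(L[:,0]); P('lamp low x',L[i[:12]]); P('lamp low y',L[np.argsort(L[:,1])[:6]])
E
```

```text
stop L,R [[583.7 180.3]
 [599.  126. ]]
0.056427740248098435
rails [[581.7 169.7]
 [520.2 153.1]
 [593.6 132.1]
 [533.1 114.3]]
plate [[622.2 120.1]
 [512.3  85.8]
 [488.8 163.2]]
0.11507464079870947 0.08088739813867564
post,pin [[555.1 225.2]
 [506.1 159.4]]
0.08205583835898404
yaw plate x 17.346813210053945
15.08212455692749
16.391455191309984
stop y-90 15.679498040271866
post->pin -126.6342631103445
lip edge L,R [[ 556.9   24.2]
 [ 536.5 -165.8]]
hinge [[ 700.3    9.1]
 [ 681.  -180. ]]
brass [[662.4 -64.7]
 [659.8 -97. ]
 [593.1 -92.6]
 [594.9 -58.3]]
brass ctr [627.6 -78.2]
brass yaw -5.400176841866727 0.0678455579200754
brass yaw -3.7462526791344497 0.0668096807889421
lamp low x [[501.4 477.4 181.7]
 [521.3 463.8 214.1]
 [523.3 445.3 202.3]
 [527.5 432.8 175.6]
 [541.8 456.8 232.9]
 [544.  438.5 221.8]
 [546.4 420.1 209.6]
 [549.  401.6 196.1]
 [553.9 386.9 170.4]
 [561.5 450.1 251.2]
 [564.  432.2 240.1]
 [566.4 413.5 229.6]]
lamp low y [[784.5  14.3 198.4]
 [799.9  16.1 222.3]
 [816.3  17.5 241.9]
 [766.1  38.7 177.7]
 [778.   40.4 211.1]
 [794.1  41.5 232.8]]
```

Top view: the fixture is at about (202,217) with the keeper part-way across it. The chest is at (325,185) with the block near its centre, the phial at (282,284) and the wax puck at (227,158). The estimates agree with each other: nest at about (558,143) mm with yaw 16°, keeper at about 0.92 rad, block at about (628,-78). I'll move the keeper aside first.

Call:
{"method": "arm_command", "body": {"xyz": [[30, -32, 0], [30, -32, 0], [30, -32, 0], [30, -32, 0], [30, -32, 0], [30, -32, 0], [30, -32, 0], [30, -32, 0], [30, -32, 0], [28, -32, 0], [0, 0, -25], [0, 0, -25], [0, 0, -25], [0, 0, -25], [0, 0, 0]], "spin": [4, 4, 4, 4, 4, 4, 4, 4, 4, 3.4, 0, 0, 0, 0, 0]}}

```text
time: 1.6
tool_pos: [0.5056, 0.1615, 0.3014]
tool_rot: [3.141, -0.007, -2.863]
contact_force: [-1.1, -0.2, 0.3]
opening: 0.0916
grip_force: 0.0
```

```bash
python3 - <<'E'
from h import *
c=cam('scene','scene1.png'); w=cam('wrist','wrist1.png')
cv2.imwrite('pics/sw1.png',cv2.cvtColor(np.hstack([c['img'][60:330,60:440],cv2.resize(w['img'],(380,270))[:, :]]),cv2.COLOR_RGB2BGR))
o=observe();print(o['tool_pos'],o['tool_rot'],o['contact_force'],o['opening'])
E
```

```text
[0.50679409 0.1617848  0.30487563] [ 3.14140518e+00 -8.09875760e-04 -2.86271864e+00] [-0.2552932  -0.04734441 -0.00973977] 0.09184362609875427
```

View pics/sw1.png

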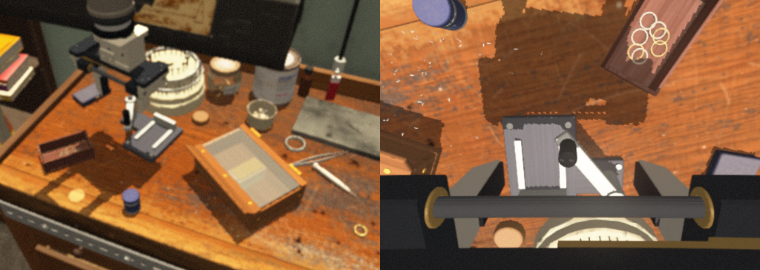

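Call:
{"method": "arm_command", "body": {"xyz": [[0, 0, -20], [0, 0, -20], [0, 0, -14], [0, 0, 0], [0, 0, 0]], "spin": [0, 0, 0, 0, 0]}}

```text
time: 2.2
tool_pos: [0.5072, 0.1619, 0.2522]
tool_rot: [-3.141, 0.002, -2.863]
contact_force: [0.5, 0.8, -0.5]
opening: 0.092
grip_force: 0.0
```

Call:
{"method": "arm_command", "body": {"xyz": [[0, 0, 0], [0, 0, 0], [0, 0, 0], [0, 0, 0], [0, 0, 0], [0, 0, 0], [0, 0, 0], [0, 0, 0], [0, 0, 0], [0, 0, 0]], "spin": [0, 0, 0, 0, 0, 0, 0, 0, 0, 0], "jaw": -0.8, "squeeze": 10}}

```text
time: 3.2
tool_pos: [0.5066, 0.1616, 0.2507]
tool_rot: [-3.141, -0.0, -2.863]
contact_force: [-3.9, -6.5, 0.4]
opening: 0.016
grip_force: 3.0
```

Call:
{"method": "arm_command", "body": {"xyz": [[-5.3, 4.5, 0], [-5.1, 4.7, 0], [-4.5, 5.4, 0], [-4.2, 5.6, 0], [-3.6, 6, 0], [-3, 6.2, 0], [-2.5, 6.6, 0], [-1.9, 6.7, 0], [-1.3, 6.9, 0], [-0.8, 6.9, 0], [0, 7, 0], [0.4, 6.9, 0], [1.1, 6.9, 0], [0, 0, 0], [0, 0, 0]], "spin": [0, 0, 0, 0, 0, 0, 0, 0, 0, 0, 0, 0, 0, 0, 0]}}

```text
time: 4.7
tool_pos: [0.476, 0.2426, 0.2507]
tool_rot: [3.141, 0.001, -2.862]
contact_force: [-0.3, 1.9, -3.4]
opening: 0.0154
grip_force: 10.0
```

Call:
{"method": "arm_command", "body": {"xyz": [[0, 0, 0], [0, 0, 0], [0, 0, 0], [0, 0, 25], [0, 0, 35], [0, 0, 40], [1, -38, 0], [1, -38, 0], [0, -38, 0], [0, -38, 0], [0, -38, 0], [0, -38, 0], [0, -38, 0], [0, -40, 0], [0, 0, -30], [0, 0, -30], [0, 0, -30], [0, 0, 0], [0, 0, 0]], "spin": [0, 0, 0, 0, 0, 0, -2.7, -2.7, -2.7, -2.7, -2.6, -2.6, -2.6, -2.6, 0, 0, 0, 0, 0], "jaw": 1}}

```text
time: 6.6
tool_pos: [0.4782, -0.0641, 0.2613]
tool_rot: [3.142, -0.0, 3.05]
contact_force: [0.5, -0.4, 0.4]
opening: 0.0918
grip_force: 0.0
```

Call:
{"method": "arm_command", "body": {"xyz": [[0, 0, -26], [0, 0, -26], [0, 0, -25], [0, 0, 0], [0, 0, 0], [8, -0.8, 0], [8, -0.8, 0], [0, 0, 0], [0, 0, 0]], "spin": [0, 0, 0, 0, 0, 0, 0, 0, 0]}}

```text
time: 7.5
tool_pos: [0.4943, -0.0656, 0.1842]
tool_rot: [-3.141, 0.001, 3.051]
contact_force: [0.2, 0.2, 0.0]
opening: 0.0917
grip_force: 0.0
```

```bash
python3 - <<'E'
from h import *
c=cam('scene','scene2.png'); t=cam('top')
cv2.imwrite('pics/sw2.png',cv2.cvtColor(np.hstack([c['img'][120:330,160:400],t['img'][110:320,200:410]]).repeat(1,0),cv2.COLOR_RGB2BGR))
E
```

```text
(no output)
```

View pics/sw2.png

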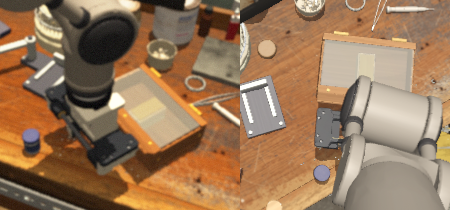

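Call:
{"method": "arm_command", "body": {"xyz": [[4, -0.4, 0], [4, -0.4, 0], [3, -0.3, 0], [0, 0, 0]], "spin": [0, 0, 0, 0]}}

```text
time: 8.0
tool_pos: [0.5055, -0.0667, 0.1837]
tool_rot: [-3.142, 0.0, 3.05]
contact_force: [-0.4, -0.4, 0.2]
opening: 0.0918
grip_force: 0.0
```

Call:
{"method": "arm_command", "body": {"xyz": [[3, -0.3, 0], [3, -0.3, 0], [0, 0, 0]], "spin": [0, 0, 0]}}

```text
time: 8.3
tool_pos: [0.5086, -0.0669, 0.1828]
tool_rot: [3.14, -0.009, 3.048]
contact_force: [-12.7, -0.0, 4.1]
opening: 0.0917
grip_force: 1.1
```

Call:
{"method": "arm_command", "body": {"xyz": [[0.5, 0, 5], [1, 0, 5.5], [1.2, -0.1, 5.5], [0, 0, 0]], "spin": [0, 0, 0, 0]}}

```text
time: 8.7
tool_pos: [0.5111, -0.0671, 0.1989]
tool_rot: [3.14, -0.009, 3.048]
contact_force: [-12.8, -0.8, 0.1]
opening: 0.0917
grip_force: 0.1
```

```bash
cat > flap.py <<'E'
from h import *
c=cam('scene')
for y in (-.13,-.15,-.165):
  # pixels along chest; print depth-derived pts around right part of flap
  pass
T=np.array(c['world_from_camera']);out=[]
for u in range(250,400,4):
  for v in range(140,290,4):
    p=atd(c,u,v)
    if p is not None:
      q=p[:2]-np.array([.6302,-.0796]); a=np.radians(-6); X=q[0]*np.cos(a)+q[1]*np.sin(a); Y=-q[0]*np.sin(a)+q[1]*np.cos(a)
      if -.095<Y<-.055 and -.1<X<.12 and p[2]>.055: out.append((X*1000,p[2]*1000))
out=np.array(out); out=out[np.argsort(out[:,0])]
print(np.round(out[::max(1,len(out)//20)]).astype(int).tolist())
E
python3 flap.py
```

```text
[[-100, 345], [-96, 131], [-94, 130], [-90, 130], [-85, 129], [-70, 86], [-58, 76], [-46, 74], [-40, 74], [-33, 73], [-25, 69], [-20, 71], [-9, 71], [-2, 70], [6, 68], [14, 65], [25, 67], [32, 66], [39, 66], [46, 64], [59, 65]]
```

Call:
{"method": "arm_command", "body": {"xyz": [[2.2, -0.2, 8], [2.6, -0.3, 7.6], [2.9, -0.3, 7.2], [3.2, -0.3, 6.9], [3.6, -0.4, 6.7], [3.9, -0.4, 6.4], [4.3, -0.4, 6.3], [4.6, -0.5, 6], [0, 0, 0]], "spin": [0, 0, 0, 0, 0, 0, 0, 0, 0]}}

```text
time: 9.65
tool_pos: [0.537, -0.0698, 0.2553]
tool_rot: [3.14, -0.014, 3.046]
contact_force: [-30.1, 1.8, 18.9]
opening: 0.0919
grip_force: 7.3
```

```bash
python3 flap.py
```

```text
[[-99, 173], [-98, 187], [-93, 187], [-89, 187], [-84, 155], [-83, 171], [-78, 187], [-75, 150], [-72, 186], [-67, 154], [-63, 187], [-61, 58], [-59, 149], [-41, 58], [-24, 113], [-22, 110], [-12, 104], [-3, 99], [7, 57], [16, 89], [25, 85], [37, 78], [54, 61], [56, 70]]
```

Call:
{"method": "arm_command", "body": {"xyz": [[-1.5, 0.2, 1], [0, 0, 0]], "spin": [0, 0]}}

```text
time: 9.9
tool_pos: [0.5365, -0.0697, 0.2558]
tool_rot: [3.14, -0.009, 3.047]
contact_force: [-20.1, 1.0, 11.9]
opening: 0.0919
grip_force: 3.8
```

Call:
{"method": "arm_command", "body": {"xyz": [[3, -0.4, 6.2], [4.9, -0.5, 5.7], [5.5, -0.6, 5.5], [5.5, -0.6, 5.2], [0, 0, 0]], "spin": [0, 0, 0, 0, 0]}}

```text
time: 10.4
tool_pos: [0.5584, -0.0721, 0.2789]
tool_rot: [3.141, -0.0, 3.05]
contact_force: [-2.8, 0.3, 1.0]
opening: 0.0916
grip_force: 0.0
```

```bash
python3 flap.py
```

```text
[[-99, 211], [-95, 173], [-88, 211], [-85, 190], [-81, 113], [-78, 211], [-73, 203], [-71, 176], [-64, 55], [-63, 211], [-62, 171], [-58, 211], [-55, 176], [-48, 182], [-46, 210], [-41, 57], [-34, 161], [-23, 57], [11, 113], [31, 94], [51, 74], [66, 65]]
```

Call:
{"method": "arm_command", "body": {"xyz": [[7, -0.6, 2], [7, -0.6, 1], [7, -0.6, 0], [7, -0.6, 0], [7, -0.6, 0], [7, -0.6, 0], [7, -0.6, 0], [7, -0.6, 0], [6, -0.5, 0], [5, -0.5, 0], [0, 0, 0]], "spin": [0, 0, 0, 0, 0, 0, 0, 0, 0, 0, 0]}}

```text
time: 11.55
tool_pos: [0.6259, -0.0779, 0.2812]
tool_rot: [3.141, 0.0, 3.051]
contact_force: [-2.8, 0.5, 1.3]
opening: 0.0917
grip_force: 0.0
```

```bash
python3 flap.py; python3 - <<'E'
from h import *
c=cam('wrist','wrist3.png'); s=load('scene')
cv2.imwrite('pics/w3.png',cv2.cvtColor(np.hstack([c['img'],s['img'][:,60:340]]),cv2.COLOR_RGB2BGR))
E
```

```text
[[-64, 56], [-40, 179], [-39, 185], [-38, 175], [-35, 207], [-28, 214], [-22, 212], [-16, 213], [-11, 213], [-6, 198], [0, 213], [6, 211], [12, 213], [19, 213], [28, 198], [37, 194], [43, 204], [46, 209], [48, 121], [51, 101], [56, 87], [58, 66]]
```

View pics/w3.png

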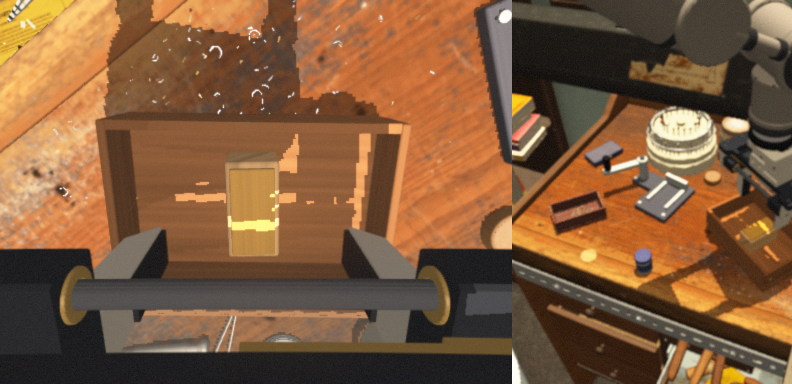

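The flap is being held up by the hand. The wrist view shows the brass plate between (229,167) and (278,256), upright inside the open chest, and the scene view shows the keeper swung aside.

```bash
python3 - <<'E'
from h import *
c=load('wrist')
f=np.array([atz(c,u,v,.052)[:2] for u,v in [(229,167),(278,168),(278.5,256),(229.5,256)]])
print(np.round(f*1000,1),np.round(f.mean(0)*1000,1),[np.hypot(*(f[i]-f[i-1])) for i in range(4)])
for a,b in((0,3),(1,2)): d=f[b]-f[a]; print(np.degrees(np.arctan2(d[1],d[0])))
print(atd(c,252,200), observe()['tool_pos'])
E
```

```text
[[595.3 -92.9]
 [598.9 -61.5]
 [662.4 -65.7]
 [659.2 -99.9]] [629. -80.] [np.float64(0.06427849104064545), np.float64(0.03159232855150548), np.float64(0.06363610688827936), np.float64(0.034378662250115564)]
-6.24677458178339
-3.7414595318387343
[ 0.61916694 -0.08025676  0.05198727] [ 0.62534812 -0.07779992  0.28118686]
```

Call:
{"method": "arm_command", "body": {"xyz": [[1, -0.5, -10], [1, -0.5, -15], [0, 0, -15], [0, 0, -15], [0, 0, -14], [0, 0, -10], [0, 0, 0], [0, 0, 0]], "spin": [0, 0, 0, 0, 0, 0, 0, 0]}}

```text
time: 12.45
tool_pos: [0.6272, -0.0788, 0.2016]
tool_rot: [3.141, -0.001, 3.051]
contact_force: [-3.0, -0.4, -0.0]
opening: 0.0917
grip_force: 0.0
```

Call:
{"method": "arm_command", "body": {"xyz": [[0, 0, 0], [0, 0, 0], [0, 0, 0], [0, 0, 0], [0, 0, 0], [0, 0, 0], [0, 0, 0], [0, 0, 0]], "spin": [0, 0, 0, 0, 0, 0, 0, 0], "jaw": -0.6, "squeeze": 30}}

```text
time: 13.25
tool_pos: [0.6274, -0.0789, 0.2025]
tool_rot: [3.142, 0.0, 3.05]
contact_force: [-3.6, 0.5, -1.8]
opening: 0.0359
grip_force: 29.9
```

Call:
{"method": "arm_command", "body": {"xyz": [[0, 0, 5], [0, 0, 10], [0, 0, 15], [0, 0, 20], [0, 0, 20], [0, 0, 20], [0, 0, 20], [0, 0, 20], [0, 0, 20], [0, 0, 20], [0, 0, 20], [0, 0, 10], [0, 0, 0], [0, 0, 0]], "spin": [0, 0, 0, 0, 0, 0, 0, 0, 0, 0, 0, 0, 0, 0]}}

```text
time: 14.65
tool_pos: [0.627, -0.0788, 0.4033]
tool_rot: [-3.141, 0.001, 3.05]
contact_force: [-4.6, 0.5, 4.4]
opening: 0.036
grip_force: 30.0
```

```bash
python3 flap.py
```

```text
[[-64, 55], [-58, 57], [-39, 326], [-38, 309], [-33, 303], [-31, 295], [-23, 57], [-9, 299], [4, 302], [10, 178], [12, 306], [13, 189], [15, 165], [16, 196], [18, 203], [21, 155], [26, 56], [32, 127], [41, 106], [49, 87], [57, 67], [58, 57]]
```

Call:
{"method": "arm_command", "body": {"xyz": [[0, 0, 10], [0, 0, 10], [0, 0, 0], [0, 0, 0]], "spin": [0, 0, 0, 0]}}

```text
time: 15.1
tool_pos: [0.6276, -0.0789, 0.4225]
tool_rot: [3.142, 0.001, 3.05]
contact_force: [-0.8, 0.1, -2.1]
opening: 0.0357
grip_force: 30.0
```

```bash
python3 flap.py; python3 - <<'E'
from h import *
s=load('scene'); w=cam('wrist')
cv2.imwrite('pics/w4.png',cv2.cvtColor(np.hstack([cv2.resize(s['img'][60:290,220:420],(480,552)),w['img'][150:384,100:420].repeat(1,0) if 0 else cv2.resize(w['img'][150:384,100:420],(320,552))]),cv2.COLOR_RGB2BGR))
E
```

```text
[[-86, 76], [-74, 74], [-63, 64], [-52, 64], [-45, 64], [-39, 64], [-37, 320], [-33, 63], [-28, 63], [-22, 63], [-16, 324], [-10, 64], [-5, 56], [0, 317], [9, 63], [15, 64], [22, 63], [28, 63], [35, 61], [46, 63], [53, 65], [64, 67]]
```

View pics/w4.png

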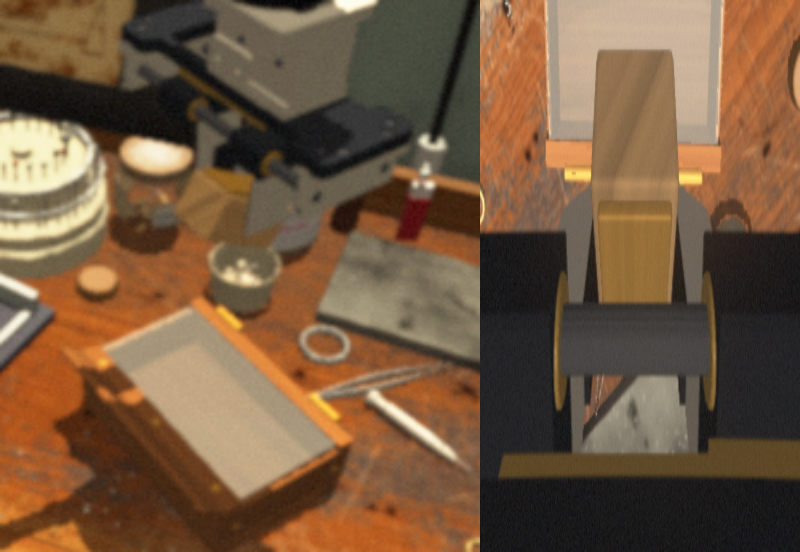

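```bash
cat > blk.py <<'E'
from h import *
def plane(c,u0,u1,v0,v1,tag):
    P=np.array([p for u in range(u0,u1,2) for v in range(v0,v1,2) if (p:=atd(c,u,v,0)) is not None])
    m=np.median(P,0); P=P[np.linalg.norm(P-m,axis=1)<.06]
    m=P.mean(0); n=np.linalg.svd(P-m)[2][2]; n*=np.sign(n[2]) or 1
    r=np.abs((P-m)@n); print(tag,len(P),'ctr',np.round(m*1000,1),'normal',np.round(n,3),'rms',np.round(r.std()*1e3,2)); return m,n
E
python3 - <<'E'
from blk import *
c=load('wrist')
# crop (480..800)x(0..552): scale x1, y 552/234
V=lambda v:int(150+v*234/552)
U=lambda u:int(u-480+100)
plane(c,U(603),U(668),V(215),V(295),'brass'); plane(c,U(605),U(668),V(65),V(190),'end')
for u,v in [(605,205),(668,205),(605,298),(668,298),(600,55),(670,55),(596,198),(674,198)]: 
  p=atd(c,U(u),V(v)); print(u,v,np.round(p*1000,1))
E
```

```text
brass 559 ctr [617.2 -79.1 276.2] normal [ 0.484 -0.047  0.874] rms 0.22
end 861 ctr [595.4 -76.7 268.6] normal [-0.867  0.082  0.492] rms 0.33
605 205 [604.8 -90.2 279. ]
668 205 [607.  -64.8 279.5]
605 298 [629.6 -94.  268.6]
668 298 [636.8 -65.  261.6]
600 55 [585.2 -92.4 252.8]
670 55 [588.3 -60.1 252.6]
596 198 [603.6 -93.8 278.1]
674 198 [606.2 -62.3 278.7]
```

The flap is shut again, but the block has tipped about 29° in the grip. I'll level it on a clear patch of bench and regrasp.

Call:
{"method": "arm_command", "body": {"xyz": [[-26, 25, 0], [-27, 26, 0], [-27, 26, 0], [-27, 26, 0], [-27, 26, 0], [-27, 26, 0], [-27, 25, 0], [0, 0, -30], [0, 0, -40], [0, 0, -40], [0, 0, -40], [0, 0, -30], [0, 0, -20], [0, 0, -8], [0, 0, 0], [0, 0, 0]], "spin": [0, 0, 0, 0, 0, 0, 0, 0, 0, 0, 0, 0, 0, 0, 0, 0]}}

```text
time: 16.8
tool_pos: [0.4398, 0.1012, 0.2152]
tool_rot: [3.141, 0.001, 3.05]
contact_force: [-0.4, 0.3, -1.1]
opening: 0.0356
grip_force: 30.0
```

Call:
{"method": "arm_command", "body": {"xyz": [[0, 0, 0], [0, 0, -3], [0, 0, -3], [0, 0, -3], [0, 0, -3], [0, 0, -3], [0, 0, -3], [0, 0, 0]], "spin": [0, 0, 0, 0, 0, 0, 0, 0], "squeeze": 6}}

```text
time: 17.6
tool_pos: [0.4388, 0.1012, 0.1961]
tool_rot: [-3.142, -0.002, 3.051]
contact_force: [0.2, -0.9, -0.1]
opening: 0.0359
grip_force: 6.0
```

Call:
{"method": "arm_command", "body": {"xyz": [[0, 0, -2], [0, 0, -2], [0, 0, -2], [0, 0, 0]], "spin": [0, 0, 0, 0]}}

```text
time: 18.0
tool_pos: [0.4394, 0.1012, 0.1902]
tool_rot: [3.142, -0.0, 3.05]
contact_force: [-1.4, -0.1, 0.4]
opening: 0.0363
grip_force: 6.0
```

```bash
python3 - <<'E'
from blk import *
c=cam('wrist')
plane(c,U0:=225,275,245,272,'brass')
for v in range(170,280,8): 
    p=atd(c,253,v,0); print(v,None if p is None else np.round(p*1000,1))
o=observe();print(o['contact_force'],o['opening'])
E
```

```text
brass 350 ctr [430.1  98.2  42.6] normal [ 0.144 -0.003  0.99 ] rms 0.31
170 [395.8 103.1  25.7]
178 [397.1 103.   34.1]
186 [398.4 102.9  41.2]
194 [401.4 102.6  42.6]
202 [403.6 102.4  45.9]
210 [406.8 102.1  46.3]
218 [410.8 101.7  45. ]
226 [414.3 101.4  44.9]
234 [417.9 101.1  44.9]
242 [421.8 100.7  44.3]
250 [425.2 100.4  44.8]
258 [429.9  99.9  43.1]
266 [434.   99.6  42.7]
274 [438.2  99.2  42.2]
[-0.0033562  -0.30560636 -0.89813307] 0.036084271834780246
```

Call:
{"method": "arm_command", "body": {"xyz": [[0, 0, 0], [0, 0, 0], [0, 0, 0], [0, 0, 0], [0, 0, 0]], "spin": [0, 0, 0, 0, 0], "jaw": 0.2}}

```text
time: 18.55
tool_pos: [0.4394, 0.1011, 0.1905]
tool_rot: [3.141, 0.0, 3.05]
contact_force: [-0.2, -1.0, -0.1]
opening: 0.0551
grip_force: 0.0
```

```bash
python3 - <<'E'
from blk import *
c=cam('wrist','w5.png')
cv2.imwrite('pics/w5c.png',cv2.cvtColor(c['img'],cv2.COLOR_RGB2BGR))
plane(c,225,275,245,272,'brass')
for v in range(170,280,4): 
    p=atd(c,253,v,0); print(v,None if p is None else np.round(p*1000,1))
E
```

```text
brass 350 ctr [432.9  97.9  38. ] normal [0.02  0.005 1.   ] rms 0.34
170 [394.3 103.3  32.2]
174 [395.7 103.1  33.4]
178 [397.1 103.   34.9]
182 [398.4 102.9  36.1]
186 [399.4 102.8  38.7]
190 [401.4 102.6  37.7]
194 [403.4 102.4  37.2]
198 [404.8 102.3  38.3]
202 [406.5 102.1  38.3]
206 [408.3 102.   38.5]
210 [409.8 101.8  39.2]
214 [412.1 101.6  38. ]
218 [414.3 101.4  37.1]
222 [415.9 101.2  37.6]
226 [417.4 101.1  38.4]
230 [419.1 101.   38.8]
234 [421.2 100.8  38.3]
238 [423.5 100.5  37.5]
242 [425.3 100.4  37.9]
246 [427.3 100.2  37.8]
250 [429.3 100.   37.7]
254 [431.1  99.8  38. ]
258 [433.8  99.6  36.7]
262 [435.1  99.5  37.9]
266 [436.8  99.3  38.4]
270 [438.6  99.1  38.8]
274 [441.1  98.9  38. ]
278 [409.9 102.   90. ]
```

View pics/w5c.png

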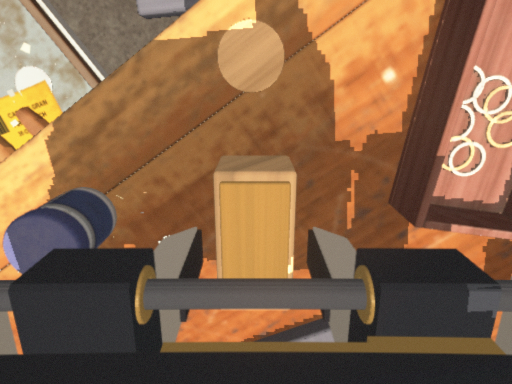

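Call:
{"method": "arm_command", "body": {"xyz": [[-5, 0, 0], [-5.5, 0, 0], [0, 0, 0], [0, 0, 0]], "spin": [0, 0, 0, 0]}}

```text
time: 19.0
tool_pos: [0.4287, 0.1012, 0.1905]
tool_rot: [3.141, 0.0, 3.051]
contact_force: [-0.5, -0.6, -0.4]
opening: 0.0553
grip_force: 0.0
```

Call:
{"method": "arm_command", "body": {"xyz": [[0, 0, 0], [0, 0, 0], [0, 0, 0], [0, 0, 0], [0, 0, 0], [0, 0, 0]], "spin": [0, 0, 0, 0, 0, 0], "jaw": -0.6, "squeeze": 40}}

```text
time: 19.6
tool_pos: [0.429, 0.1012, 0.1904]
tool_rot: [3.141, 0.0, 3.05]
contact_force: [1.3, 0.6, 0.2]
opening: 0.0358
grip_force: 40.0
```

Call:
{"method": "arm_command", "body": {"xyz": [[0, 0, 10], [0, 0, 20], [0, 0, 30], [0, 0, 30], [0, 0, 0]], "spin": [0, 0, 0, 0, 0]}}

```text
time: 20.1
tool_pos: [0.4297, 0.1012, 0.2841]
tool_rot: [3.14, 0.007, 3.051]
contact_force: [1.1, 0.3, -1.1]
opening: 0.0354
grip_force: 40.0
```

```bash
python3 - <<'E'
from blk import *
c=cam('wrist')
m,n=plane(c,225,275,215,270,'brass')
t=observe()['tool_pos'];print(t)
for v in range(150,212,4): 
    p=atd(c,253,v,0); print(v,None if p is None else np.round((p-t)*1000,1))
p=[atz(c,u,230,t[2]-.190+.038+.0) for u in (217,293)]; print(np.round(np.array(p)*1000-t*1000,1))
E
```

```text
brass 696 ctr [416.5  98.8 131.6] normal [-0.001  0.002  1.   ] rms 0.36
[0.42914481 0.10118739 0.28226609]
150 [ -26.4    0.3 -282.2]
154 [ -23.   -0. -283.]
158 [ -19.7   -0.3 -283.3]
162 [ -16.4   -0.7 -283.2]
166 [ -13.2   -0.9 -282.6]
170 [ -10.    -1.2 -282. ]
174 [  -6.6   -1.6 -282.1]
178 [ -32.7    1.1 -181.5]
182 [ -33.2    1.2 -172.9]
186 [ -33.3    1.2 -166.1]
190 [ -33.     1.2 -161. ]
194 [ -32.8    1.2 -156.1]
198 [ -31.4    1.1 -154.9]
202 [ -29.8    0.9 -154.5]
206 [ -28.8    0.9 -152.1]
210 [ -27.4    0.7 -151.1]
[[ -19.1  -15.8 -152. ]
 [ -16.1   17.2 -152. ]]
```

Call:
{"method": "arm_command", "body": {"xyz": [[23, 8, 0], [24, 8, 0], [24, 8, 0], [23, 7, 0], [23, 7, 0], [0, 0, -20], [0, 0, -20], [0, 0, -15], [0, 0, 0], [0, 0, 0]], "spin": [4.3, 4.3, 4.2, 4.2, 4.2, 0, 0, 0, 0, 0]}}

```text
time: 21.15
tool_pos: [0.5456, 0.1391, 0.2247]
tool_rot: [3.141, -0.002, -2.863]
contact_force: [0.1, -0.1, -1.2]
opening: 0.0358
grip_force: 40.0
```

```bash
python3 - <<'E'
from blk import *
c=cam('wrist','w6.png'); o=observe(); print(o['tool_pos'],np.degrees(o['tool_rot']))
im=cv2.cvtColor(c['img'],cv2.COLOR_RGB2BGR)
cv2.imwrite('pics/w6c.png',cv2.resize(im[130:330,130:380],(750,600),interpolation=cv2.INTER_CUBIC))
E
```

```text
[0.5459083  0.13914583 0.2254559 ] [ 1.79993060e+02 -1.81026222e-02 -1.64024605e+02]
```

View pics/w6c.png

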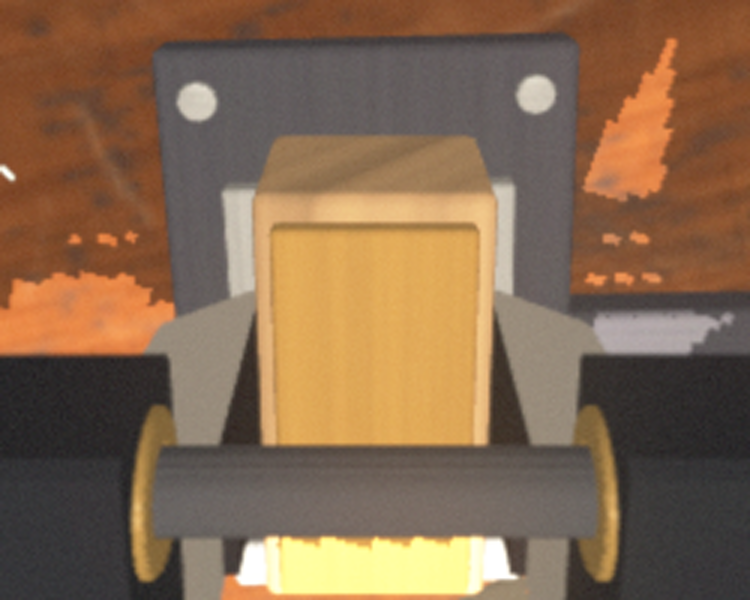

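```bash
python3 - <<'E'
from blk import *
c=load('wrist')
A=lambda u,v,z:atz(c,130+(u+.5)/3-.5,130+(v+.5)/3-.5,z)[:2]
a=np.radians(16); N=np.array([.558,.1428])
def F(p): q=p-N; return np.round(1000*np.array([q[0]*np.cos(a)+q[1]*np.sin(a),-q[0]*np.sin(a)+q[1]*np.cos(a)]),1)
print('TCP',F(np.array([.5458,.1391])))
for n,u,v,z in [('railL',223,187,.018),('railR',514,185,.018),('railL2',228,290,.018),('railR2',514,290,.018),('plateL',157,48,.012),('plateR',578,40,.012),('plateL2',174,300,.012),('plateR2',569,290,.012),('blkL',276,137,.0355),('blkR',476,137,.0355),('topL',257,196,.0695),('topR',494,196,.0695)]: print(n,F(A(u,v,z)))
E
```

```text
TCP [-12.7  -0.2]
railL [-33.1 -31.4]
railR [-33.5  25.7]
railL2 [-11.2 -31.4]
railR2 [-11.1  26.6]
plateL [-59.5 -43.8]
plateR [-61.   37.7]
plateL2 [ -6.2 -43.8]
plateR2 [-8.4 39. ]
blkL [-48.1 -18.9]
blkR [-48.1  16.1]
topL [-48.8 -18.5]
topR [-48.7  15.3]
```

Call:
{"method": "arm_command", "body": {"xyz": [[0.4, -1.2, 0], [0, 0, -8], [0, 0, -7], [0, 0, -5], [0, 0, -2], [0, 0, 0], [0, 0, 0]], "spin": [0, 0, 0, 0, 0, 0, 0]}}

```text
time: 21.9
tool_pos: [0.5464, 0.138, 0.2035]
tool_rot: [3.142, 0.0, -2.863]
contact_force: [0.5, 0.6, -0.5]
opening: 0.0357
grip_force: 40.0
```

Call:
{"method": "arm_command", "body": {"xyz": [[0, 0, -1], [0, 0, 0], [0, 0, 0]], "spin": [0, 0, 0]}}

```text
time: 22.2
tool_pos: [0.5463, 0.1379, 0.2025]
tool_rot: [3.142, 0.0, -2.863]
contact_force: [-0.1, -0.0, -1.4]
opening: 0.0358
grip_force: 40.0
```

Call:
{"method": "arm_command", "body": {"xyz": [[3, 0.9, 0], [3, 0.9, 0], [2, 0.6, 0], [0, 0, 0], [0, 0, 0]], "spin": [0, 0, 0, 0, 0]}}

```text
time: 22.7
tool_pos: [0.5544, 0.1404, 0.2025]
tool_rot: [3.142, 0.0, -2.863]
contact_force: [0.3, -0.3, -0.5]
opening: 0.0355
grip_force: 40.0
```

Call:
{"method": "arm_command", "body": {"xyz": [[0, 0, -1], [2, 0.6, 0], [1.5, 0.4, 0], [0, 0, 0]], "spin": [0, 0, 0, 0]}}

```text
time: 23.1
tool_pos: [0.5574, 0.1413, 0.2025]
tool_rot: [3.142, -0.001, -2.863]
contact_force: [-5.4, -0.9, 9.1]
opening: 0.0358
grip_force: 40.0
```

Call:
{"method": "arm_command", "body": {"xyz": [[0, 0, 0.8], [1, 0.3, 0], [1, 0.3, 0], [0, 0, 0]], "spin": [0, 0, 0, 0]}}

```text
time: 23.5
tool_pos: [0.5598, 0.142, 0.2025]
tool_rot: [3.142, -0.0, -2.863]
contact_force: [-1.6, -0.9, 5.5]
opening: 0.0355
grip_force: 40.0
```

Call:
{"method": "arm_command", "body": {"xyz": [[1, 0.3, 0], [1, 0.3, 0], [0, 0, 0]], "spin": [0, 0, 0]}}

```text
time: 23.8
tool_pos: [0.5608, 0.1423, 0.2025]
tool_rot: [3.141, -0.004, -2.862]
contact_force: [-8.3, -2.7, 9.5]
opening: 0.0358
grip_force: 40.0
```

Call:
{"method": "arm_command", "body": {"xyz": [[1, 0.3, 0], [0.5, 0.1, 0], [0, 0, 0]], "spin": [0, 0, 0]}}

```text
time: 24.1
tool_pos: [0.5614, 0.1424, 0.2025]
tool_rot: [3.141, -0.007, -2.862]
contact_force: [-13.7, -5.1, 14.4]
opening: 0.0358
grip_force: 40.0
```

Call:
{"method": "arm_command", "body": {"xyz": [[0, 0, 1], [0, 0, 0.5], [0, 0, 0]], "spin": [0, 0, 0]}}

```text
time: 24.4
tool_pos: [0.5615, 0.1424, 0.2026]
tool_rot: [3.141, -0.007, -2.862]
contact_force: [-8.7, -5.3, 3.7]
opening: 0.0362
grip_force: 40.0
```

```bash
python3 - <<'E'
from blk import *
c=cam('wrist'); o=observe(); t=o['tool_pos']; print(t,o['contact_force'])
a=np.radians(16); N=np.array([.558,.1428])
def F(p): q=p[:2]-N; return np.round(1000*np.array([q[0]*np.cos(a)+q[1]*np.sin(a),-q[0]*np.sin(a)+q[1]*np.cos(a),p[2]]),1)
for v in range(120,215,4):
  p=atd(c,253,v,0)
  if p is not None: print(v,F(p))
E
```

```text
[0.56152305 0.14240318 0.20265419] [-9.16735571 -4.2481419   4.13374946]
120 [-60.2  -3.7   0.7]
124 [-59.3  -3.7  12. ]
128 [-57.4  -3.7  12.3]
132 [-55.4  -3.7  12.6]
136 [-53.2  -3.7  11.6]
140 [-51.2  -3.7  11.7]
144 [-49.1  -3.7  11.9]
148 [-47.1  -3.7  12.1]
152 [-44.8  -3.7  11. ]
156 [-43.1  -3.7  12.9]
160 [-40.7  -3.7  11.8]
164 [-38.7  -3.7  12.5]
168 [-36.4  -3.7  12. ]
172 [-34.3  -3.7  12.2]
176 [-33.5  -3.7  17.4]
180 [-33.6  -3.7  25.2]
184 [-33.4  -3.7  31.2]
188 [-33.   -3.6  36.6]
192 [-33.2  -3.6  43. ]
196 [-32.1  -3.6  45.4]
200 [-30.9  -3.6  47.1]
204 [-29.1  -3.6  47.4]
208 [-28.5  -3.6  50.6]
212 [-26.5  -3.6  50.1]
```

Call:
{"method": "arm_command", "body": {"xyz": [[0, 0, 0], [0, 0, 0], [0, 0, 0], [0, 0, 0], [0, 0, 0], [0, 0, 20], [0, 0, 30], [0, 0, 40], [0, 0, 0], [0, 0, 0]], "spin": [0, 0, 0, 0, 0, 0, 0, 0, 0, 0], "jaw": 0.1}}

```text
time: 25.45
tool_pos: [0.5634, 0.143, 0.2947]
tool_rot: [-3.141, 0.002, -2.863]
contact_force: [0.3, -0.6, -1.2]
opening: 0.0506
grip_force: 0.0
```

```bash
python3 - <<'E'
from blk import *
c=cam('top'); s=cam('scene'); o=observe(); print(o['tool_pos'],o['contact_force'])
a=np.radians(16); N=np.array([.558,.1428])
def F(p): q=p[:2]-N; return np.round(1000*np.array([q[0]*np.cos(a)+q[1]*np.sin(a),-q[0]*np.sin(a)+q[1]*np.cos(a),p[2]]),1)
for nm,k in (('s',s),('w',cam('wrist'))):
  P=[]
  for u in range(0,512,2):
    for v in range(0,384,2):
      if k['depth'][v,u]>0:
        p=atd(k,u,v,0)
        if abs(p[0]-.558)<.08 and abs(p[1]-.1428)<.08 and .046<p[2]<.054: P.append(F(p))
  P=np.array(P)
  if len(P): print(nm,len(P),P.min(0),P.max(0),np.median(P,0), cv2.minAreaRect(P[:,:2].astype(np.float32)))
E
```

```text
[0.5628725  0.14293001 0.29276147] [-0.56181308 -0.1262562  -0.37986541]
s 110 [-32.4 -20.7  46. ] [85.6 78.  53.9] [ 4.55 -2.85 51.1 ] ((26.486305236816406, 28.77589225769043), (118.04342651367188, 98.5955581665039), 0.27283602952957153)
w 993 [-32.7 -20.3  46. ] [34.1 77.8 53.1] [-0.6 -3.1 49.9] ((0.8404388427734375, 28.75617218017578), (98.14641571044922, 66.75200653076172), 89.78047180175781)
```

Call:
{"method": "arm_command", "body": {"xyz": [[-21, 25, 5], [-22, 25, 0], [-22, 25, 0], [-22, 25, 0], [0, 0, 0], [0, 0, -20], [0, 0, -20], [0, 0, -7], [0, 0, 0], [0, 0, 0]], "spin": [0, 0, 0, 0, 0, 0, 0, 0, 0, 0], "jaw": 0.5}}

```text
time: 26.6
tool_pos: [0.4767, 0.2427, 0.2519]
tool_rot: [3.142, 0.0, -2.863]
contact_force: [-0.0, -0.5, -0.2]
opening: 0.0686
grip_force: 0.0
```

Call:
{"method": "arm_command", "body": {"xyz": [[0, 0, 0], [0, 0, 0], [0, 0, 0], [0, 0, 0], [0, 0, 0], [0, 0, 0], [0, 0, 0], [0, 0, 0]], "spin": [0, 0, 0, 0, 0, 0, 0, 0], "jaw": -0.8, "squeeze": 20}}

```text
time: 27.4
tool_pos: [0.4763, 0.2429, 0.2517]
tool_rot: [3.142, -0.0, -2.863]
contact_force: [0.2, 0.5, 0.9]
opening: 0.015
grip_force: 20.0
```

Call:
{"method": "arm_command", "body": {"xyz": [[-1.1, -6.9, 0], [-0.4, -6.9, 0], [0, -7, 0], [0.8, -6.9, 0], [1.3, -6.9, 0], [1.9, -6.7, 0], [2.5, -6.6, 0], [3, -6.2, 0], [3.6, -6, 0], [4.2, -5.6, 0], [4.5, -5.4, 0], [5.1, -4.7, 0], [5.3, -4.5, 0], [0, 0, 0]], "spin": [0, 0, 0, 0, 0, 0, 0, 0, 0, 0, 0, 0, 0, 0]}}

```text
time: 28.8
tool_pos: [0.508, 0.1619, 0.2518]
tool_rot: [-3.141, 0.001, -2.863]
contact_force: [-1.6, -0.4, 2.1]
opening: 0.0155
grip_force: 20.0
```

Call:
{"method": "arm_command", "body": {"xyz": [[5, -3.4, 0], [5.1, -3, 0], [5.7, -2.7, 0], [5.9, -2.3, 0], [6, -1.8, 0], [6.1, -1.4, 0], [6.2, -0.9, 0], [6.3, -0.3, 0], [6.3, 0.1, 0], [6.2, 0.7, 0], [0, 0, 0]], "spin": [0, 0, 0, 0, 0, 0, 0, 0, 0, 0, 0]}}

```text
time: 29.9
tool_pos: [0.5668, 0.1471, 0.2519]
tool_rot: [-3.14, 0.001, -2.863]
contact_force: [-0.8, -0.9, 4.5]
opening: 0.0152
grip_force: 20.0
```

Call:
{"method": "arm_command", "body": {"xyz": [[4, 0.7, 0], [4, 0.9, 0], [3, 0.7, 0], [0, 0, 0]], "spin": [0, 0, 0, 0]}}

```text
time: 30.3
tool_pos: [0.5774, 0.1489, 0.2518]
tool_rot: [-3.14, 0.0, -2.863]
contact_force: [-1.2, -5.2, 4.6]
opening: 0.0155
grip_force: 20.0
```

Call:
{"method": "arm_command", "body": {"xyz": [[2, 0.5, 0], [1, 0.3, 0], [0, 0, 0]], "spin": [0, 0, 0]}}

```text
time: 30.6
tool_pos: [0.5802, 0.1496, 0.2518]
tool_rot: [-3.139, -0.0, -2.863]
contact_force: [-1.6, -5.6, 5.0]
opening: 0.0153
grip_force: 20.0
```

Call:
{"method": "arm_command", "body": {"xyz": [[1.5, 0.5, 0], [1.5, 0.6, 0], [0, 0, 0]], "spin": [0, 0, 0]}}

```text
time: 30.9
tool_pos: [0.5833, 0.1505, 0.2519]
tool_rot: [-3.139, 0.0, -2.863]
contact_force: [-1.4, -6.3, 3.9]
opening: 0.0152
grip_force: 20.0
```

Call:
{"method": "arm_command", "body": {"xyz": [[1.5, 0.7, 0], [1.5, 0.7, 0], [0, 0, 0]], "spin": [0, 0, 0]}}

```text
time: 31.2
tool_pos: [0.5864, 0.1515, 0.2519]
tool_rot: [-3.138, -0.0, -2.863]
contact_force: [-1.6, -8.3, 5.2]
opening: 0.0154
grip_force: 20.0
```

Call:
{"method": "arm_command", "body": {"xyz": [[0, 0, 0], [0, 0, 0], [0, 0, 0], [0, 0, 0], [0, 0, 0], [0, 0, 20], [0, 0, 30], [0, 0, 40], [-20, -6, 10], [-20, -6, 0], [0, 0, 0], [0, 0, 0]], "spin": [0, 0, 0, 0, 0, 0, 0, 0, 0, 0, 0, 0], "jaw": 0.2}}

```text
time: 32.4
tool_pos: [0.5459, 0.1414, 0.352]
tool_rot: [3.142, 0.001, -2.863]
contact_force: [-1.0, 0.5, 0.4]
opening: 0.0548
grip_force: 0.0
```

```bash
cat > kp.py <<'E'
from blk import *
a=np.radians(16); N=np.array([.558,.1428])
def F(p): q=p[:2]-N; return 1000*np.array([q[0]*np.cos(a)+q[1]*np.sin(a),-q[0]*np.sin(a)+q[1]*np.cos(a),p[2]])
for nm in ('scene','wrist'):
  k=cam(nm); P=[]
  for u in range(0,512):
    for v in range(0,384):
      d=k['depth'][v,u]
      if d>0:
        p=atd(k,u,v,0)
        if np.hypot(*(p[:2]-N))<.14 and p[2]<.11: P.append(F(p))
  P=np.array(P); print(nm,len(P))
  if len(P)==0: continue
  for t,lo,hi,ym,yM in (('arm',59,67,-12,60),('pinTop',94,104,-40,60),('post',60,80,65,100),('block',47,53,-25,20),('stop',31,36,-40,40)):
    Q=P[(P[:,2]>lo)&(P[:,2]<hi)&(P[:,1]>ym)&(P[:,1]<yM)]
    if len(Q)>8: print(t,len(Q),'min',Q.min(0).round(1),'max',Q.max(0).round(1),'mean',Q.mean(0).round(1),'slope dx/dy',np.polyfit(Q[:,1],Q[:,0],1).round(3), cv2.minAreaRect(Q[:,:2].astype(np.float32)))
E
python3 kp.py
```

```text
scene 9948
arm 321 min [ 11.5 -11.9  59. ] max [139.7  60.   66.9] mean [57.3 23.9 62.8] slope dx/dy [-0.645 72.702] ((75.31341552734375, 25.487213134765625), (126.65837097167969, 71.48828125), 1.6677149534225464)
pinTop 195 min [ 14.5 -10.8  94. ] max [138.7  42.4 103.1] mean [93.1 12.5 97.4] slope dx/dy [ 1.298 76.897] ((76.66197204589844, 16.086084365844727), (53.09187316894531, 124.2007827758789), 89.66450500488281)
post 161 min [ 8.  65.  60.1] max [93.3 98.8 80. ] mean [45.5 78.6 68.8] slope dx/dy [  1.596 -80.007] ((52.015159606933594, 77.726806640625), (87.40800476074219, 31.32918357849121), 7.689795970916748)
block 312 min [-34.3 -22.   47. ] max [138.2  17.5  53. ] mean [14.8 -5.7 50.6] slope dx/dy [-0.125 14.119] ((51.79458236694336, -2.0870895385742188), (172.0502166748047, 37.73985290527344), 1.3399507999420166)
stop 159 min [-34.2 -31.8  31. ] max [138.8  32.8  36. ] mean [59.  -5.1 33.8] slope dx/dy [ 0.883 63.476] ((51.30815505981445, -0.5485954284667969), (170.836181640625, 60.71881103515625), 6.319029331207275)
wrist 57617
arm 1388 min [ 12.3 -11.6  59. ] max [139.5
[... 298 characters left out ...]
7981872558594), (108.9185791015625, 54.86699295043945), 29.445934295654297)
post 647 min [ 7.8 65.  60.3] max [31.9 89.  73.7] mean [18.1 76.3 67.3] slope dx/dy [-0.051 21.937] ((19.824871063232422, 77.03016662597656), (23.910886764526367, 23.97755241394043), 88.04902648925781)
block 1832 min [-32.6 -19.4  47. ] max [138.1  20.   53. ] mean [-2.4 -3.2 50. ] slope dx/dy [ 0.144 -1.925] ((52.62236785888672, 0.36322975158691406), (170.38882446289062, 38.4894905090332), 0.8172890543937683)
stop 478 min [-33.8 -29.6  31. ] max [137.7  39.6  35.9] mean [54.8  5.1 33.4] slope dx/dy [ 0.552 52.001] ((49.288734436035156, 4.2227630615234375), (170.05422973632812, 66.40003204345703), 6.967319488525391)
```

```bash
sed -i 's/P=np.array(P); print/P=np.array(P); P=P[P[:,0]<42]; print/' kp.py; sed -i "s/('arm',59,67,-12,60)/('arm',60.5,65.5,10,60)/" kp.py; python3 kp.py | grep -E 'scene|wrist|arm|pinTop|post|stop'
```

```text
scene 6910
arm 102 min [12.2 10.8 60.5] max [29.5 57.2 65.4] mean [20.  33.8 64. ] slope dx/dy [-2.0000e-02  2.0657e+01] ((21.034395217895508, 34.067047119140625), (16.935579299926758, 46.41746520996094), 1.7001304626464844)
pinTop 44 min [14.5 -9.8 94.7] max [ 29.7   5.3 103.1] mean [20.4 -3.5 99.3] slope dx/dy [-9.0000e-03  2.0414e+01] ((21.150787353515625, -2.9473657608032227), (14.20455265045166, 13.007920265197754), 66.09005737304688)
post 85 min [ 7.7 65.3 60.5] max [32.3 89.6 75.6] mean [17.4 75.3 68.3] slope dx/dy [-0.156 29.137] ((19.924488067626953, 77.60742950439453), (24.1441707611084, 24.25788688659668), 87.68218231201172)
stop 61 min [-34.5 -30.   31.1] max [41.6 13.3 36. ] mean [ -4.6 -16.   33.6] slope dx/dy [ -1.692 -31.603] ((-0.29248046875, -17.819381713867188), (31.439682006835938, 84.10179138183594), 66.38219451904297)
wrist 47701
arm 996 min [12.1 10.1 60.5] max [29.  59.9 65.2] mean [20.1 34.8 62.9] slope dx/dy [-0.023 20.887] ((20.752248764038086, 34.960243225097656), (16.431838989257812, 49.68965530395508), 1.2400481700897217)
pinTop 330 min [13.5 -9.5 94.1] max [ 29.1   6.  100.6] mean [20.6 -1.8 98.5] slope dx/dy [1.5000e-02 2.0592e+01] ((21.340408325195312, -1.730224609375), (15.546783447265625, 14.934791564941406), 49.6838493347168)
post 652 min [ 7.8 65.  60. ] max [31.6 89.1 74.3] mean [18.  76.3 67.3] slope dx/dy [-0.047 21.609] ((19.65545082092285, 76.81106567382812), (23.9829044342041, 23.826452255249023), 87.61537170410156)
stop 98 min [-33.7 -29.4  31.5] max [42.  25.8 35.7] mean [ 11.4 -13.8  33.8] slope dx/dy [-1.501 -9.227] ((4.108982086181641, -1.7710609436035156), (55.25963592529297, 75.66470336914062), 89.95287322998047)
```

```bash
cat > fin.py <<'E'
from blk import *
a=np.radians(16); N=np.array([.558,.1428])
k=load('wrist'); G=[]
for u in range(512):
  for v in range(384):
    if k['depth'][v,u]>0:
      p=atd(k,u,v,0); q=p[:2]-N
      if np.hypot(*q)<.12: G.append(1000*np.array([q[0]*np.cos(a)+q[1]*np.sin(a),-q[0]*np.sin(a)+q[1]*np.cos(a),p[2]]))
P=np.array(G); P=P[P[:,0]<60]
def edge(Q,ax,lo,hi,fn,t):
  b=np.arange(lo,hi,1.5); X=[];Y=[]
  for s in b:
    R=Q[(Q[:,ax]>=s)&(Q[:,ax]<s+1.5)]
    if len(R)>2: X.append(s+.75);Y.append(fn(R[:,1-ax]))
  X=np.array(X);Y=np.array(Y); m=np.abs(Y-np.median(Y))<4; f=np.polyfit(X[m],Y[m],1); print(t,m.sum(),'slope deg',round(np.degrees(np.arctan(f[0])),2),'mid',round(np.median(Y),1))
z=P[:,2]
pl=P[(z>9)&(z<15)]; bl=P[(z>44)&(z<54)&(P[:,0]<40)]; st=P[(z>29)&(z<37)&(P[:,0]>25)]
edge(pl,1,-40,34,np.min,'plate near (deg=-yaw)'); edge(pl,0,-55,-5,np.min,'plate right (deg=+yaw)')
edge(bl,1,-17,12,np.min,'block near'); edge(bl,0,-28,8,np.min,'block right')
edge(bl,1,-17,12,np.max,'block far'); edge(st,1,-25,18,np.min,'stop near'); edge(st,1,-25,18,np.max,'stop far')
for n in('scene',):
  c=load(n)
  for t,u,v in (('phial',191,256),('wax',260,178),('tub',321,168),('flap',300,220)): print(t,np.round(atd(c,u,v)*1000))
E
python3 fin.py
```

```text
plate near (deg=-yaw) 50 slope deg -1.14 mid -59.5
plate right (deg=+yaw) 34 slope deg 1.21 mid -44.2
block near 20 slope deg 0.1 mid -33.1
block right 24 slope deg 0.77 mid -20.4
block far 18 slope deg 0.7 mid 15.5
stop near 15 slope deg 1.4 mid 41.9
stop far 17 slope deg -1.98 mid 46.4
phial [418.   8.  43.]
wax [676. 120.  14.]
tub [809.  53.  20.]
flap [624. -64.  63.]
```

Call:
{"method": "arm_command", "body": {"xyz": [[-23, -8, 0], [-22, -8, 0], [0, 0, 0], [0, 0, -20], [0, 0, -30], [0, 0, -40], [0, 0, -30], [0, 0, -20], [0, 0, 0], [4, 1.2, 0], [4, 1.2, 0], [2, 0.6, 0], [0, 0, 0]], "spin": [0.6, 0.6, 0, 0, 0, 0, 0, 0, 0, 0, 0, 0, 0], "jaw": -1, "squeeze": 10}}

```text
time: 33.9
tool_pos: [0.5115, 0.1284, 0.2127]
tool_rot: [-3.141, 0.002, -2.842]
contact_force: [-0.0, -0.2, 0.5]
opening: 0.0005
grip_force: 0.0
```

Call:
{"method": "arm_command", "body": {"xyz": [[1.9, 0.6, 0], [1.9, 0.6, 0], [1.9, 0.6, 0], [0, 0, 0]], "spin": [0, 0, 0, 0]}}

```text
time: 34.3
tool_pos: [0.5157, 0.1298, 0.2115]
tool_rot: [3.141, -0.004, -2.842]
contact_force: [-4.3, -2.1, 2.7]
opening: 0.0002
grip_force: 2.5
```

Call:
{"method": "arm_command", "body": {"xyz": [[1, 0.3, 0], [0, 0, 0]], "spin": [0, 0]}}

```text
time: 34.5
tool_pos: [0.5161, 0.13, 0.2114]
tool_rot: [3.141, -0.006, -2.842]
contact_force: [-7.9, -3.1, 5.8]
opening: 0.0005
grip_force: 4.0
```

Call:
{"method": "arm_command", "body": {"xyz": [[1, 0.3, 0], [1, 0.3, 0], [0, 0, 0], [-8, -2.5, 0], [-8, -2.5, 0], [0, 0, 30], [0, 0, 40], [0, 0, 40], [0, 0, 40], [0, 0, 0], [0, 0, 0], [0, 0, 0]], "spin": [0, 0, 0, 0, 0, 0, 0, 0, 0, 0, 0, 0]}}

```text
time: 35.7
tool_pos: [0.503, 0.1259, 0.3605]
tool_rot: [3.141, -0.002, -2.842]
contact_force: [-0.4, -0.5, 0.8]
opening: 0.0004
grip_force: 0.0
```

```bash
python3 kp.py | grep -E 'wrist|arm|pinTop|post'; python3 fin.py; python3 -c "
from h import *
print(observe()['contact_force'],observe()['tool_pos'])"
```

```text
arm 101 min [12.2 10.5 60.5] max [29.6 59.8 65.5] mean [19.6 34.1 64. ] slope dx/dy [-1.400e-02  2.006e+01] ((20.97936248779297, 35.152984619140625), (17.26911735534668, 49.145660400390625), 0.4066765606403351)
pinTop 44 min [ 14.5 -10.5  94.6] max [ 28.3   5.7 102.5] mean [20.4 -3.6 99.4] slope dx/dy [ 0.071 20.619] ((21.24199104309082, -2.6713485717773438), (14.439714431762695, 14.906346321105957), 8.981216430664062)
post 87 min [ 8. 65. 60.] max [30.7 88.7 75.4] mean [17.4 75.1 68.3] slope dx/dy [-0.136 27.571] ((19.274139404296875, 76.80622100830078), (22.56307029724121, 23.521297454833984), 2.848069667816162)
wrist 36058
plate near (deg=-yaw) 50 slope deg -1.26 mid -59.9
plate right (deg=+yaw) 34 slope deg 1.42 mid -44.2
block near 20 slope deg -0.55 mid -33.1
block right 17 slope deg 0.14 mid -20.3
block far 20 slope deg -0.46 mid -7.6
[ 0.31317595  0.12568592 -0.48910956] [0.50314942 0.12590726 0.36018678]
  return _methods._mean(a, axis=axis, dtype=dtype,
  ret = ret.dtype.type(ret / rcount)
Traceback (most recent call last):
  File "fin.py", line 20, in <module>
    edge(bl,1,-17,12,np.max,'block far'); edge(st,1,-25,18,np.min,'stop near'); edge(st,1,-25,18,np.max,'stop far')
                                          ~~~~^^^^^^^^^^^^^^^^^^^^^^^^^^^^^^^^
  File "fin.py", line 15, in edge
    X=np.array(X);Y=np.array(Y); m=np.abs(Y-np.median(Y))<4; f=np.polyfit(X[m],Y[m],1); print(t,m.sum(),'slope deg',round(np.degrees(np.arctan(f[0])),2),'mid',round(np.median(Y),1))
                                                               ~~~~~~~~~~^^^^^^^^^^^^^
TypeError: expected non-empty vector for x
```

The block is seated against the stop, the keeper is square across it, and the flap is shut with the hand clear.

```bash
python3 -c "
from cell import *
print(hand_in())"
```

```text
the job is handed in; nothing more can be done
None
```

I've handed the job in, with no verdict returned: the block is plate up between the rails with its end against the stop, the keeper is across it (within about 1° by the cameras), the flap is shut, and I didn't touch the jar, tub or wax; the block tipped in the grip when I lifted it out, so I set it down once on clear bench to level and regrasp it.

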